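# Rake the heaped clay lumps level in the drying tray

### The arm

A 6-joint arm with a two-finger parallel gripper is mounted at the origin on the work surface. World frame = base frame: x ahead of the robot, y to its left, z up, the work surface at z = 0. Lengths are in m, angles in rad, forces in N, time in s.
With the tool pointing down it reaches from about 0.3 to 0.85 m from the base axis. Payload 4.2 kg.
Tool frame: the origin (TCP) lies at the very end of the fingers, on their centre line; the grasp point (between the pads) lies 19 mm behind it; z points along the fingers, y is the line along which they close (so a half turn about z gives the same grasp; the last joint's range is limited). The gripper opens to 91 mm and grips with 3 to 60 N. Pads are 32 mm wide; open, the fingers measure 118 mm over their backs; the gripper's body (76 mm by 178 mm) begins 60 mm behind the grasp point.
Start: joints at [1.257, 0.32, 1.565, -0, 1.257, -0.02], TCP at [0.167, 0.55, 0.193] pointing down, gripper open.
Joint ranges: [-3.11, 3.11], [-0.84, 2.01], [0.21, 2.61], [-1.34, 4.49], [0.05, 2.63], [-2.56, 2.56]. Speed limits (rad/s): [2.57, 2.57, 3.14, 3.14, 3.14, 3.14].

### API

Orientations are given as a 3x3 rotation matrix whose columns are the frame's x, y, z axes.
In Python, from bench import bot gives the robot as it stands. The module is installed in compiled form; this text tells all that it offers.
- The arm moves only by the tool move_arm, never from a script. Its argument "plan" is a list of rows, each a list of 7 numbers: the opening, from 0 (shut) to 1 (fully open), then the shift along the tool's x, y, z in cm, then the turn, a rotation vector about the tool's x, y, z in degrees. A call has 1 to 5 rows; each row shifts and turns the commanded pose from where the row before left it, along the tool's axes as they then stand; what a row does not reach is not made up. A row lasts 1/8 s, in which the tool goes at most 62.5 mm and 10.7 degrees, less where a joint would pass 70% of its speed; a pose out of reach is approached as far as the arm can. A call with a gripper value outside its range is refused whole. The fingers move at their own pace and stop on an object; the grip force is fixed at half the most. Time passes only in rows, so rows that do not move let the fingers close. It gives the time, the measured TCP pose, the force, the opening and the grip force at its end, in the units of the state.
- bot.sense(): the state, without advancing time (a new reading comes with each control period).
- bot.grab_frame(name): name is "side" or "top" or "wrist"; returns the picture (400x640x3 uint8, red, green, blue); there is no depth.
- bot.get_calibration(name): a dict with "K" (3x3 intrinsics, pixels), "R" (3x3) and "t" (3): a world point X has camera coordinates R X + t. Camera axes: x right, y down, z forward; pixel columns grow to the right and rows downward; lengths in m; the calibration is good to about 2 mm. A picture is of the moment at which its call begins: read the wrist's pose just before it. get_calibration takes no time and is no camera call; for the wrist camera it gives the pose at the moment of the call.
- bot.job_done(): hands the job in; it is judged then, once.
The state is a dict: "clock": time; "qpos": joint angles; "joint_vel": joint speeds; "joint_torque": joint torques, N m; "eef_pos": TCP position; "ee_rot": TCP orientation; "wrist_force": force on the tool from outside, world axes, zero at the start; "torque": the same for the moment, N m; "grip_width": opening from 0.0 (shut) to 1.0 (fully open); "grip_force": force on a finger pad.
Only numpy, scipy, OpenCV 4.12 (cv2) and the standard library are available. Lean on these libraries where they do the work, as an engineer would, in place of code of your own. Each camera call takes 0.05 s, during which the arm holds its last target. There are 200 camera calls.

### The job

Take the hand rake and rake the two clay lumps that sit on top of the layer off into the bare end of the same tray, so that all the clay lies one lump deep. Move the lumps with the rake only, never with the fingers, then stand the rake upright on its teeth on the bench outside the tray and let go.

Things in the scene. Friction and masses are not known exactly. Their poses are not given: they have to be found in the camera images.
- rake_grip (a point): Hand rake standing on its teeth on the bench, 141 mm high, 0.2 kg: wooden handle, 26 mm square, flats facing x and y, on a 130 x 46 mm head with two rows of 36 mm steel teeth (not the round-footed tool). Point: place to grip, on the handle's axis, 105 mm above the teeth's tips, 36 mm below its top, 55 mm above the head. z: up the handle; x: along the head; y: across it, the raking direction, either way.
- tray: Wooden tray fixed to the bench, 154 mm (x) by 234 mm (y), 42 mm high; walls 7 mm, floor 8 mm thick. Origin: centre of its underside. At its -y end six loose lumps lie one deep, up to 27 mm short of the centre, top level with the walls; two more lie on them, tops 76 mm above the bench. The rest, to the +y wall, is bare. (The tray farther off is full and level: not this.)
- lump_a_center (a point): A lump of dry clay, a rough block about 40 x 38 mm and 34 mm high, 90 g, lying loose on top of the one-deep layer at the heaped end of the tray (the one nearer the tray's -x side). The point is its centre, 17 mm above its underside.
- lump_b_center (a point): A second, alike lump of dry clay, a rough block about 40 x 38 mm and 34 mm high, 90 g, lying loose on top of the one-deep layer at the heaped end of the tray (the one nearer the tray's +x side). The point is its centre, 17 mm above its underside.
There are look-alikes about, which are no part of the job. Leave any blue or red look-alike of the part that bears rake_grip alone.

How it is judged:
By the outcome, as a careful person would: the job done as asked, in the order asked, and still so for the second after the job is handed in, with the robot touching nothing.
It also fails if it takes over 54 s, if anything falls off the work surface, if the arm or the gripper's body presses on something with over 40 N, if the wrist force passes 120 N, or if a joint passes its speed limit or range.

## Working session

There is one attempt and no reset: what is moved stays moved. The work goes in short steps, Python scripts to look and compute and a tool call to move; the robot and the scene stay as the last step left them, time stands still between calls to the robot, and variables do not carry over. Pictures are saved under pics/ and viewed, at most 10 in all, crops included, and the job is handed in when it is done.

Besides the shell and the picture viewer there is one more tool, called after "Call:" as name(argument=value, ...) on one line, values as JSON. move_arm: Moves the arm, as the interface text tells. Its arguments: {"type":"object","properties":{"plan":{"type":"array","items":{"type":"array","items":{"type":"number"}}}},"required":["plan"]}

```bash
mkdir -p pics; cat > h.py <<'E'
import numpy as np, cv2
from bench import bot
def save(n,f,crop=None,s=1):
    im=bot.grab_frame(n)[:,:,::-1]
    if crop: a,b,c,d=crop; im=im[b:d,a:c]
    im=cv2.resize(im,None,fx=s,fy=s,interpolation=cv2.INTER_CUBIC)
    cv2.imwrite('pics/'+f,im)
def unproj(n,u,v,z):
    c=bot.get_calibration(n);R=np.array(c['R']);t=np.array(c['t'])
    d=R.T@np.linalg.solve(np.array(c['K']),[u,v,1.]);o=-R.T@t
    return o+d*(z-o[2])/d[2]
def proj(n,X):
    c=bot.get_calibration(n);p=np.array(c['K'])@(np.array(c['R'])@np.array(X)+np.array(c['t']));return p[:2]/p[2]
E
python3 - <<'E'
from h import *
s=bot.sense();print({k:np.round(v,3) for k,v in s.items()})
save('top','top0.png');save('side','side0.png')
for n in('top','side'):
    c=bot.get_calibration(n);R=np.array(c['R']);print(n,np.round(-R.T@c['t'],3),np.round(R,2).tolist(),c['K'])
E
```

```text
{'clock': np.float64(0.0), 'qpos': array([ 1.257,  0.32 ,  1.566,  0.   ,  1.257, -0.02 ]), 'joint_vel': array([-0.001,  0.001, -0.001, -0.001, -0.001,  0.001]), 'joint_torque': array([-2.0000e-03, -4.1247e+01, -2.3197e+01,  7.2000e-02,  4.6000e-02,
       -0.0000e+00]), 'eef_pos': array([0.166, 0.55 , 0.192]), 'ee_rot': array([[-0.957,  0.29 , -0.001],
       [ 0.29 ,  0.957, -0.002],
       [ 0.   , -0.002, -1.   ]]), 'wrist_force': array([-0.35 , -0.165, -0.172]), 'torque': array([ 0.013,  0.019, -0.018]), 'grip_force': np.float64(0.0), 'grip_width': np.float64(1.002)}
top [0.369 0.028 1.098] [[-0.02, -1.0, -0.02], [-0.99, 0.02, -0.1], [0.1, 0.02, -0.99]] [[377.60471376   0.         319.82417869]
 [  0.         377.60471376 200.90092015]
 [  0.           0.           1.        ]]
side [-0.161 -0.757  1.   ] [[0.77, -0.63, -0.02], [-0.43, -0.51, -0.74], [0.46, 0.58, -0.67]] [[495.03734796   0.         315.73360237]
 [  0.         495.03734796 198.72563063]
 [  0.           0.           1.        ]]
```

View pics/top0.png

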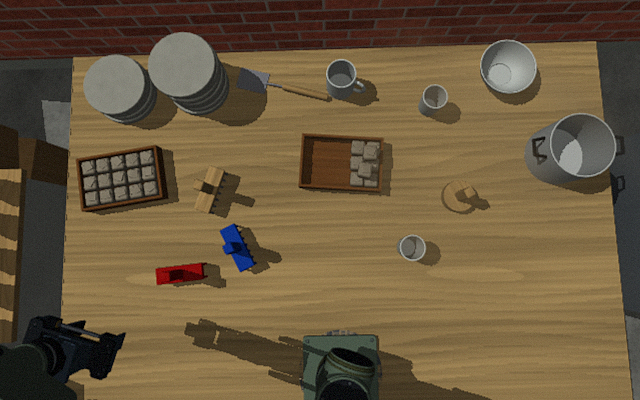

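View pics/side0.png

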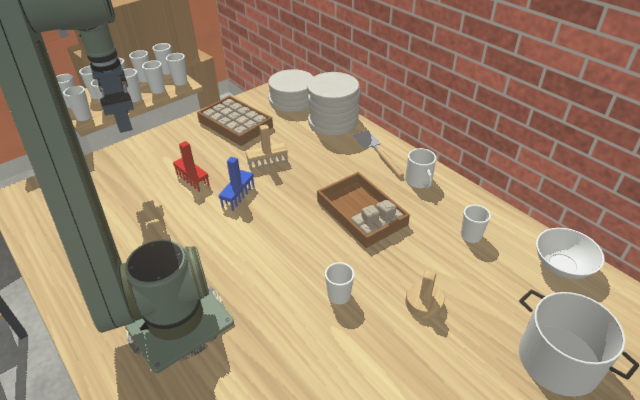

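Top view: the rakes are the wooden one (212,190), the blue one (238,248) and the red one (180,273). There is also a round-footed tool at (462,195). The wooden toothed rake at (212,190) fits the description. The trays are the full one at (122,178) and the half-filled one at (341,163), which is the one meant. I'll confirm both in one enlarged crop.

```bash
python3 - <<'E'
from h import *
save('top','top1.png',(185,120,395,225),3.8)
E
```

```text
(no output)
```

View pics/top1.png

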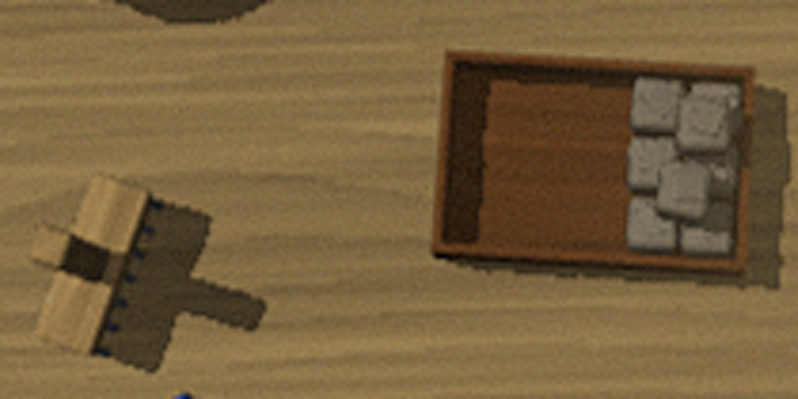

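The crop confirms the wooden toothed rake: head corners at crop (102,175), (152,192), (95,355), (38,335), handle top about (50,244). It also confirms the half-bare tray with its corners, and the two upper lumps at (704,124) and (685,190).

```bash
python3 - <<'E'
from h import *
f=lambda x,y,z:unproj('top',x/3.8+185-.4,y/3.8+120-.4,z)
T=[f(*p,.042) for p in[(447,50),(753,68),(744,270),(433,255)]]
print('tray',np.round(T,4),np.mean(T,0))
for a,b in((0,1),(1,2),(2,3),(3,0)): d=T[b]-T[a];print(np.linalg.norm(d),np.degrees(np.arctan2(d[1],d[0])))
H=[f(*p,.05) for p in[(102,175),(152,192),(95,355),(38,335)]]
print('head',np.round(H,4),np.mean(H,0))
for a,b in((0,1),(1,2),(2,3),(3,0)): d=H[b]-H[a];print(np.linalg.norm(d),np.degrees(np.arctan2(d[1],d[0])))
print('handle top',f(50,244,.141))
print('b',f(704,124,.076),'a',f(685,190,.076))
print('side check rake top, headctr',proj('side',np.r_[np.mean(H,0)[:2],.141]))
save('side','side1.png',(225,110,425,260),4)
E
```

```text
tray [[ 0.6765  0.0921  0.042 ]
 [ 0.6564 -0.1376  0.042 ]
 [ 0.5037 -0.1251  0.042 ]
 [ 0.5205  0.1051  0.042 ]] [ 0.58929964 -0.01637613  0.042     ]
0.23061364228360348 -94.99195612012612
0.15319843673717376 175.30538108994983
0.23082710798026343 85.83306907022991
0.15652120335897365 -4.770312865191885
head [[0.5856 0.3508 0.05  ]
 [0.5718 0.3133 0.05  ]
 [0.4511 0.3549 0.05  ]
 [0.4668 0.3973 0.05  ]] [0.51881604 0.35405299 0.05      ]
0.04000600043869382 -110.18683355957769
0.1276771009507185 160.98554450138434
0.04527245753927449 69.62367874027431
0.12752826619900282 -21.379252887762124
handle top [0.52009545 0.35782943 0.141     ]
b [ 0.60663885 -0.09534456  0.076     ] a [ 0.55853049 -0.07998276  0.076     ]
side check rake top, headctr [264.36154574 126.93007342]
```

View pics/side1.png

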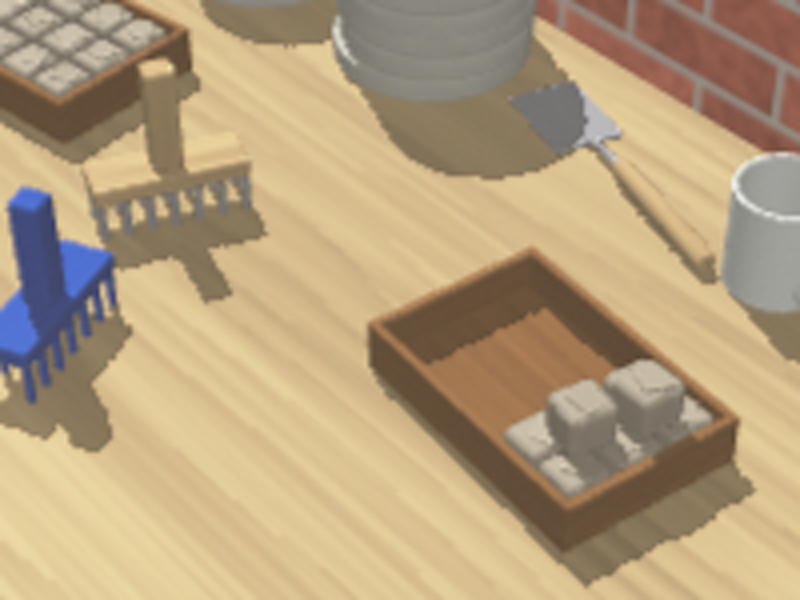

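Handle top at crop (157,67) is full-frame pixel (264,127), which matches the projected rake top (264.4,126.9). The tray sides come out at 153–157 × 231 mm, as they should. The two lumps sit upright on the -y end. Now I'll move to the rake.

Call:
move_arm(plan=[[1, -5, -1, 0, 0, 0, 0], [1, -5, -1, 0, 0, 0, 0], [1, -5, -1, 0, 0, 0, 0], [1, -5, -1, 0, 0, 0, 0], [1, -5, -1, 0, 0, 0, 0]])

```text
clock: 0.82
eef_pos: [0.3926, 0.4292, 0.1928]
ee_rot: [[-0.957, 0.29, -0.0], [0.29, 0.957, 0.0], [0.0, 0.0, -1.0]]
wrist_force: [0.2, 1.0, -0.0]
grip_width: 0.998
grip_force: 0.0
```

Call:
move_arm(plan=[[1, -5, -1, 0, 0, 0, 0], [1, -5, -1, 0, 0, 0, 0], [1, -4, -1, 0, 0, 0, 0], [1, 0, 0, 0, 0, 0, 3.3], [1, 0, 0, 0, 0, 0, 0]])

```text
clock: 1.45
eef_pos: [0.5169, 0.3604, 0.1925]
ee_rot: [[-0.939, 0.345, -0.001], [0.345, 0.939, -0.0], [0.001, -0.0, -1.0]]
wrist_force: [0.5, 0.3, -0.4]
grip_width: 1.003
grip_force: 0.0
```

```bash
cat >> h.py <<'E'
def delta(p,yaw):
    "turn (deg about tool z) first to yaw of tool y, then shift in cm along turned tool axes"
    s=bot.sense();R=np.array(s['ee_rot']);cur=np.degrees(np.arctan2(R[1,1],R[0,1]))
    a=np.radians(yaw);x=np.array([-np.sin(a),np.cos(a),0])*1.0;y=np.array([np.cos(a),np.sin(a),0])
    if x@R[:,0]<0:x=-x
    d=np.array(p)-s['eef_pos']
    print('t',s['clock'],'pos',np.round(s['eef_pos'],4),'z',np.round(R[:,2],3),'yaw',cur,'turn',cur-yaw,'xyz cm',np.round([100*d@x,100*d@y,-100*d[2]],2),'f',np.round(s['wrist_force'],1),'grip',s['grip_width'],s['grip_force'])
E
python3 - <<'E'
from h import *
delta([.5195,.356,.086],69.8)
save('wrist','w0.png')
print(proj('wrist',[.5195,.356,.141]))
E
```

```text
t 1.45 pos [0.5169 0.3604 0.1925] z [-0.001 -0.    -1.   ] yaw 69.84673237358615 turn 0.046732373586152676 xyz cm [-0.4  -0.32 10.65] f [ 0.5  0.3 -0.4] grip 1.0034840174489779 0.0
[316.11977398 210.30108674]
```

View pics/w0.png

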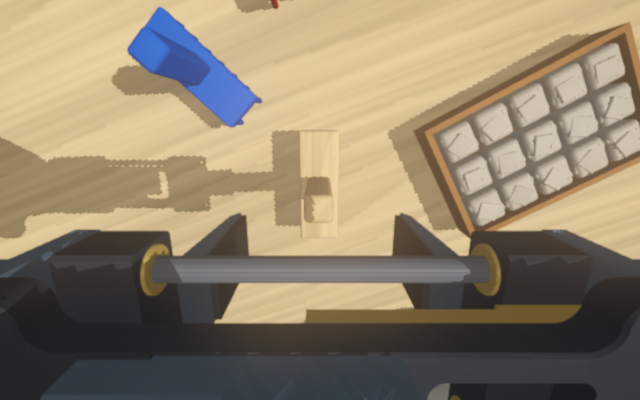

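The wrist view shows the handle top at about (319,208), predicted (316,210). It is aligned with the image axes and lies between the fingers, so I'll go down and grip.

Call:
move_arm(plan=[[1, -0.4, -0.4, 0, 0, 0, 0], [1, 0, 0, 4, 0, 0, 0], [1, 0, 0, 4, 0, 0, 0], [1, 0, 0, 2.6, 0, 0, 0], [0, 0, 0, 0, 0, 0, 0]])

```text
clock: 2.12
eef_pos: [0.5174, 0.3549, 0.085]
ee_rot: [[-0.939, 0.343, -0.004], [0.343, 0.939, -0.003], [0.003, -0.004, -1.0]]
wrist_force: [1.4, 1.0, 0.1]
grip_width: 0.919
grip_force: 0.0
```

Call:
move_arm(plan=[[0, 0, 0, 0, 0, 0, 0], [0, 0, 0, 0, 0, 0, 0], [0, 0, 0, 0, 0, 0, 0], [0, 0, 0, 0, 0, 0, 0], [0, 0, 0, 0, 0, 0, 0]])

```text
clock: 2.75
eef_pos: [0.5191, 0.3557, 0.0872]
ee_rot: [[-0.939, 0.344, 0.0], [0.344, 0.939, 0.0], [-0.0, 0.0, -1.0]]
wrist_force: [-0.7, -0.5, -0.6]
grip_width: 0.375
grip_force: 0.0
```

Call:
move_arm(plan=[[0, 0, 0, 0, 0, 0, 0], [0, 0, 0, 0, 0, 0, 0], [0, 0, 0, 0, 0, 0, 0]])

```text
clock: 3.12
eef_pos: [0.519, 0.3558, 0.087]
ee_rot: [[-0.939, 0.344, 0.0], [0.344, 0.939, 0.0], [-0.0, 0.0, -1.0]]
wrist_force: [-0.4, 1.4, -1.1]
grip_width: 0.285
grip_force: 30.0
```

Call:
move_arm(plan=[[0, 0, 0, -4, 0, 0, 0], [0, 0, 0, -4, 0, 0, 0], [0, 0, 0, -3, 0, 0, 0], [0, 0, 0, 0, 0, 0, -7.7], [0, 0, 0, 0, 0, 0, -7.7]])

```text
clock: 3.75
eef_pos: [0.5188, 0.3555, 0.1969]
ee_rot: [[-0.997, 0.078, -0.0], [0.078, 0.997, -0.0], [0.0, -0.0, -1.0]]
wrist_force: [-0.2, 0.1, -2.5]
grip_width: 0.282
grip_force: 30.0
```

```bash
python3 - <<'E'
from h import *
delta([.577,-.166,.135],85.3)
E
```

```text
t 3.75 pos [0.5188 0.3555 0.1969] z [-0. -0. -1.] yaw 85.5164738630531 turn 0.21647386305309624 xyz cm [-10.08 -51.5    6.19] f [-0.2  0.1 -2.5] grip 0.281913370852373 29.98697429895401
```

Call:
move_arm(plan=[[0, -1, -4, 0, 0, 0, 0], [0, -1, -5, 0, 0, 0, 0], [0, -1, -5, 0, 0, 0, 0], [0, -1, -5, 0, 0, 0, 0], [0, -1, -5, 0, 0, 0, 0]])

```text
clock: 4.38
eef_pos: [0.5486, 0.1107, 0.1965]
ee_rot: [[-0.997, 0.082, -0.001], [0.082, 0.997, -0.0], [0.001, -0.0, -1.0]]
wrist_force: [0.8, -0.5, -2.1]
grip_width: 0.282
grip_force: 30.0
```

Call:
move_arm(plan=[[0, -1, -5, 0, 0, 0, 0], [0, -1, -5, 0, 0, 0, 0], [0, -1, -5, 0, 0, 0, 0], [0, -1, -5, 0, 0, 0, 0], [0, -1, -4, 0, 0, 0, 0]])

```text
clock: 5.0
eef_pos: [0.5786, -0.1329, 0.1964]
ee_rot: [[-0.997, 0.084, -0.001], [0.084, 0.997, 0.0], [0.001, 0.0, -1.0]]
wrist_force: [0.6, 0.0, -2.6]
grip_width: 0.284
grip_force: 30.0
```

Call:
move_arm(plan=[[0, 0, -3.5, 0, 0, 0, 0], [0, 0, 0, 0, 0, 0, 0], [0, 0, 0, 0, 0, 0, 0]])

```text
clock: 5.38
eef_pos: [0.5758, -0.1653, 0.1964]
ee_rot: [[-0.997, 0.083, -0.001], [0.083, 0.997, 0.001], [0.001, 0.001, -1.0]]
wrist_force: [-0.2, 0.7, -2.7]
grip_width: 0.28
grip_force: 30.0
```

```bash
python3 - <<'E'
from h import *
delta([.577,-.166,.135],85.3)
save('side','side2.png',(275,110,475,260),4)
E
```

```text
t 5.375 pos [ 0.5758 -0.1653  0.1964] z [-0.001  0.001 -1.   ] yaw 85.24495006448356 turn -0.05504993551643622 xyz cm [-0.13 -0.06  6.14] f [-0.2  0.7 -2.7] grip 0.28023597667571404 29.986654222011566
```

View pics/side2.png

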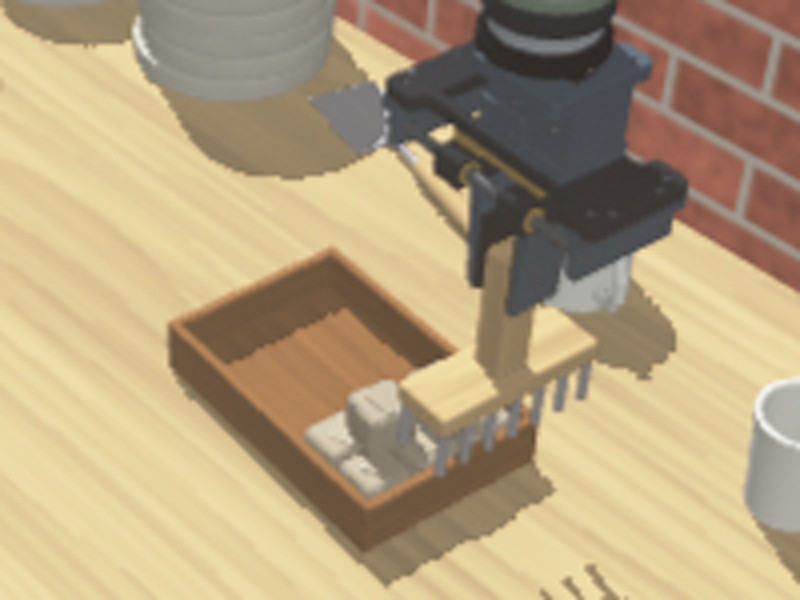

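The rake hangs upright, level and behind both lumps; the teeth at (440–585, 380–470) are clear of them. I'll lower the teeth to just above the layer and rake.

Call:
move_arm(plan=[[0, -0.1, 0, 3, 0, 0, 0], [0, 0, 0, 2, 0, 0, 0], [0, 0, 0, 1, 0, 0, 0], [0, 0, 1, 0, 0, 0, 0], [0, 0, 1, 0, 0, 0, 0]])

```text
clock: 6.05
eef_pos: [0.5796, -0.145, 0.1379]
ee_rot: [[-0.997, 0.082, 0.002], [0.082, 0.997, -0.0], [-0.002, 0.0, -1.0]]
wrist_force: [-0.3, -0.0, -2.9]
grip_width: 0.285
grip_force: 30.0
```

Call:
move_arm(plan=[[0, 0, 1, 0, 0, 0, 0], [0, 0, 1, 0, 0, 0, 0], [0, 0, 1, 0, 0, 0, 0], [0, 0, 1, 0, 0, 0, 0], [0, 0, 1, 0, 0, 0, 0]])

```text
clock: 6.68
eef_pos: [0.583, -0.0957, 0.1371]
ee_rot: [[-0.997, 0.082, 0.0], [0.082, 0.997, -0.0], [-0.0, -0.0, -1.0]]
wrist_force: [-0.5, -1.8, -1.0]
grip_width: 0.284
grip_force: 30.0
```

Call:
move_arm(plan=[[0, 0, 1, 0, 0, 0, 0], [0, 0, 1, 0, 0, 0, 0], [0, 0, 1, 0, 0, 0, 0], [0, 0, 1, 0, 0, 0, 0], [0, 0, 0, 0, 0, 0, 0]])

```text
clock: 7.3
eef_pos: [0.5863, -0.0553, 0.1368]
ee_rot: [[-0.997, 0.081, -0.0], [0.081, 0.997, 0.0], [0.0, 0.0, -1.0]]
wrist_force: [0.8, 0.1, -1.7]
grip_width: 0.287
grip_force: 30.0
```

```bash
python3 - <<'E'
from h import *
delta([.5893-.0026,-.0164-.032,.136],85.3)
save('side','side3.png',(255,110,455,260),4)
E
```

```text
t 7.3 pos [ 0.5863 -0.0553  0.1368] z [-0.  0. -1.] yaw 85.32794348673292 turn 0.027943486732922906 xyz cm [0.01 0.69 0.08] f [ 0.8  0.1 -1.7] grip 0.2873323354481583 29.986862540245056
```

View pics/side3.png

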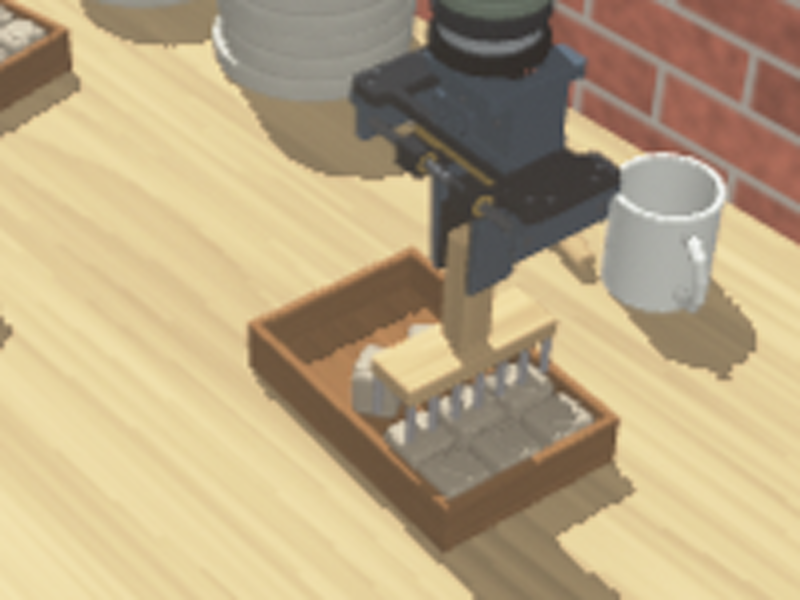

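The lumps have gone over the layer's edge, at about (375,380) and (420,330); at least one may be leaning. I'll push a bit further, then lift and clear the rake to look.

Call:
move_arm(plan=[[0, 0, 1, 0, 0, 0, 0], [0, 0, 1, 0, 0, 0, 0], [0, 0, 0.8, 0, 0, 0, 0], [0, 0, 0, 0, 0, 0, 0], [0, 0, 0, 0, 0, 0, 0]])

```text
clock: 7.98
eef_pos: [0.5886, -0.0283, 0.1369]
ee_rot: [[-0.997, 0.082, -0.0], [0.082, 0.997, -0.0], [-0.0, -0.0, -1.0]]
wrist_force: [-0.0, 0.8, -0.7]
grip_width: 0.286
grip_force: 30.0
```

Call:
move_arm(plan=[[0, 0, 0, -4, 0, 0, 0], [0, 0, 0, -4, 0, 0, 0], [0, 0, 5, 0, 0, 0, 0], [0, 0, 5, 0, 0, 0, 0], [0, 0, 6, 0, 0, 0, 0]])

```text
clock: 8.6
eef_pos: [0.602, 0.1316, 0.2172]
ee_rot: [[-0.996, 0.084, 0.001], [0.084, 0.996, -0.0], [-0.001, -0.0, -1.0]]
wrist_force: [0.8, 0.8, -1.6]
grip_width: 0.282
grip_force: 30.0
```

Call:
move_arm(plan=[[0, 0, 6, 0, 0, 0, 0], [0, 0, 6, 0, 0, 0, 0], [0, 0, 0, 0, 0, 0, 0]])

```text
clock: 8.98
eef_pos: [0.6114, 0.2548, 0.2161]
ee_rot: [[-0.997, 0.078, -0.001], [0.078, 0.997, 0.001], [0.001, 0.001, -1.0]]
wrist_force: [-0.5, -0.3, -2.3]
grip_width: 0.284
grip_force: 30.0
```

```bash
python3 - <<'E'
from h import *
delta([.55,.24,.0875],85.3)
save('side','a.png',(295,150,425,260),3.8)
save('top','b.png',(290,120,395,205),4.7)
a=cv2.imread('pics/a.png');b=cv2.imread('pics/b.png')
h=min(a.shape[0],b.shape[0]);im=np.hstack([a[:h],b[:h]]);print(im.shape,a.shape)
k=800/im.shape[1];cv2.imwrite('pics/ab.png',cv2.resize(im,None,fx=k,fy=k))
E
```

```text
t 8.975 pos [0.6114 0.2548 0.2161] z [-0.001  0.001 -1.   ] yaw 85.54417722607135 turn 0.24417722607135772 xyz cm [ 6.   -1.98 12.86] f [-0.5 -0.3 -2.3] grip 0.2835893809175081 29.997009336948395
(400, 988, 3) (418, 494, 3)
```

View pics/ab.png

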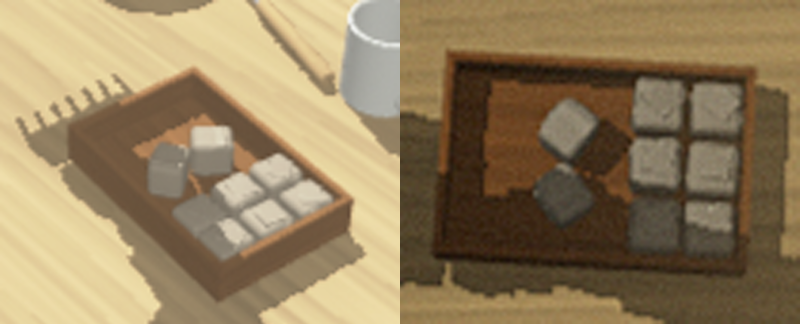

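Both lumps are on the tray floor at composite (568,128) and (562,195), clear of the layer, and the six others are still one deep. I'll carry the rake to a free spot on the bench and check again before letting go.

Call:
move_arm(plan=[[0, 3, -1, 3, 0, 0, 0], [0, 3, -1, 3, 0, 0, 0], [0, 0, 0, 3, 0, 0, 0], [0, 0, 0, 2, 0, 0, 0], [0, 0, 0, 1.2, 0, 0, 0]])

```text
clock: 9.7
eef_pos: [0.55, 0.2338, 0.0943]
ee_rot: [[-0.996, 0.085, -0.001], [0.085, 0.996, -0.001], [0.001, -0.001, -1.0]]
wrist_force: [0.1, -0.4, -2.3]
grip_width: 0.284
grip_force: 30.0
```

Call:
move_arm(plan=[[0, 0, 0, 0.4, 0, 0, 0], [0, 0, 0, 0.2, 0, 0, 0], [0, 0, 0, 0, 0, 0, 0]])

```text
clock: 10.07
eef_pos: [0.5507, 0.2358, 0.0895]
ee_rot: [[-0.997, 0.083, 0.001], [0.083, 0.997, 0.0], [-0.001, 0.001, -1.0]]
wrist_force: [0.0, 0.3, -2.8]
grip_width: 0.284
grip_force: 30.0
```

```bash
python3 - <<'E'
from h import *
delta([.55,.24,.087],85.3)
save('side','a.png',(255,110,425,260),3.8)
save('top','b.png',(230,110,395,225),3.8)
a=cv2.imread('pics/a.png');b=cv2.imread('pics/b.png')
h=min(a.shape[0],b.shape[0]);im=np.hstack([a[-h:],b[-h:]])
im=cv2.convertScaleAbs(im,alpha=1.4,beta=20)
k=800/im.shape[1];cv2.imwrite('pics/ab2.png',cv2.resize(im,None,fx=k,fy=k))
E
```

```text
t 10.075 pos [0.5507 0.2358 0.0895] z [ 0.001  0.    -1.   ] yaw 85.26342631500972 turn -0.036573684990273136 xyz cm [0.1  0.41 0.25] f [ 0.   0.3 -2.8] grip 0.28403074622691726 29.999229311943054
```

View pics/ab2.png

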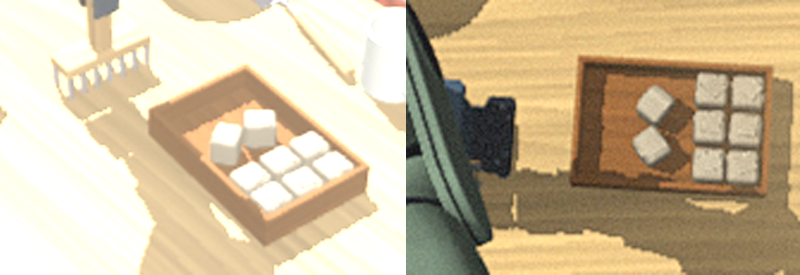

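The rake is upright and just above the bench at left (100,65). The top view shows the lumps at (655,105) and (651,146). The near lump may be tilted, so I'll magnify it.

```bash
python3 - <<'E'
from h import *
I=[]
for n,c in(('side',(330,165,400,225)),('top',(335,130,385,193))):
    im=np.median([bot.grab_frame(n) for _ in range(4)],0).astype(np.uint8)[:,:,::-1]
    a,b,c_,d=c;im=im[b:d,a:c_];I.append(cv2.resize(im,(int(im.shape[1]*480/im.shape[0]),480),interpolation=cv2.INTER_CUBIC))
im=np.hstack(I);k=min(1,800/im.shape[1]);print(im.shape)
cv2.imwrite('pics/z.png',cv2.resize(im,None,fx=k,fy=k))
E
```

```text
(480, 940, 3)
```

View pics/z.png

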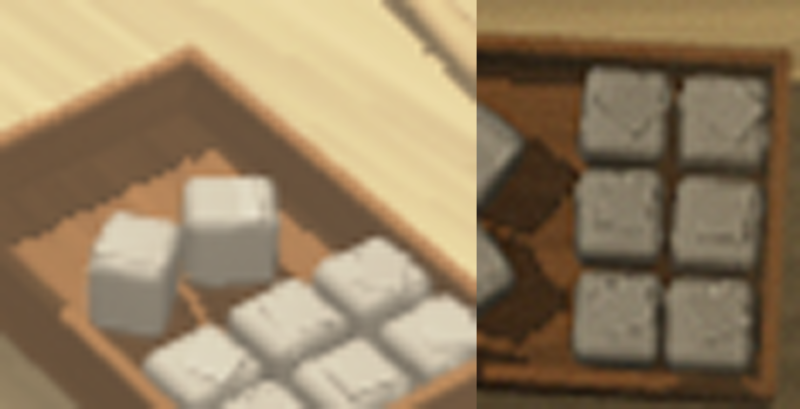

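Both lumps stand separately on the floor, at side (135,270) and (230,230), and the layer has stayed intact. Now I'll set the rake down.

Call:
move_arm(plan=[[0, 0, 0, 0.2, 0, 0, 0], [0, 0, 0, 0.1, 0, 0, 0], [0, 0, 0, 0, 0, 0, 0]])

```text
clock: 10.95
eef_pos: [0.5506, 0.2358, 0.087]
ee_rot: [[-0.997, 0.083, 0.001], [0.083, 0.997, 0.0], [-0.001, 0.001, -1.0]]
wrist_force: [-0.9, -0.7, 5.4]
grip_width: 0.287
grip_force: 30.0
```

Contact: the upward force is 5.4 N. Releasing.

Call:
move_arm(plan=[[0.35, 0, 0, 0, 0, 0, 0], [0.6, 0, 0, 0, 0, 0, 0], [1, 0, 0, 0, 0, 0, 0], [1, 0, 0, 0, 0, 0, 0], [1, 0, 0, 0, 0, 0, 0]])

```text
clock: 11.58
eef_pos: [0.5502, 0.2358, 0.0859]
ee_rot: [[-0.997, 0.083, -0.0], [0.083, 0.997, 0.0], [0.0, 0.0, -1.0]]
wrist_force: [0.3, -0.4, 0.9]
grip_width: 0.764
grip_force: 0.0
```

Call:
move_arm(plan=[[1, 0, 0, 0, 0, 0, 0], [1, 0, 0, 0, 0, 0, 0], [1, 0, 0, -2, 0, 0, 0], [1, 0, 0, -3, 0, 0, 0], [1, 0, 0, -4, 0, 0, 0]])

```text
clock: 12.2
eef_pos: [0.5496, 0.2355, 0.176]
ee_rot: [[-0.997, 0.083, -0.002], [0.083, 0.997, -0.001], [0.002, -0.001, -1.0]]
wrist_force: [1.6, 0.1, -0.1]
grip_width: 1.001
grip_force: 0.0
```

Call:
move_arm(plan=[[1, 0, 0, -4, 0, 0, 0], [1, 0, 0, -4, 0, 0, 0], [1, 0, 0, 0, 0, 0, 0], [1, 0, 0, 0, 0, 0, 0]])

```text
clock: 12.7
eef_pos: [0.5497, 0.2356, 0.2551]
ee_rot: [[-0.997, 0.083, -0.001], [0.083, 0.997, -0.0], [0.001, -0.001, -1.0]]
wrist_force: [-0.3, 0.0, -0.1]
grip_width: 0.998
grip_force: 0.0
```

```bash
python3 - <<'E'
from h import *
s=bot.sense();print(s['clock'],s['eef_pos'],s['wrist_force'],s['grip_width'])
# rake standing: compare patch around it in the side view with the pre-release picture, and two frames for stillness
u,v=proj('side',[.5506,.2358,.045]);u,v=int(u),int(v);print(u,v)
A=bot.grab_frame('side');
for _ in range(5):B=bot.grab_frame('side')
print('still diff',np.abs(A.astype(int)-B)[v-30:v+25,u-30:u+30].mean())
old=cv2.resize(cv2.imread('pics/a.png'),(170,150),interpolation=cv2.INTER_AREA)[:,:,::-1].astype(int)
new=B[110:260,255:425].astype(int)
o=old[v-110-8:v-110+22,u-255-30:u-255+30];n=new[v-110-8:v-110+22,u-255-30:u-255+30]
print('vs held',np.abs(o-n).mean())
for p in[(.5506,.2358,.141)]:
    a,b=proj('side',p);print('top px',a,b,B[int(b)-2:int(b)+5:2,int(a)].tolist())
print('tray change',np.abs(old-new)[70:140,80:160].mean())
E
```

```text
12.7 [0.54971009 0.2355559  0.25513579] [-0.31976245  0.00557644 -0.13994038] 0.9983298339946124
297 165
still diff 0.43717171717171716
vs held 4.848518518518518
top px 295.68427722569675 139.80682592185178 [[233, 214, 161], [236, 215, 160], [233, 211, 157], [179, 154, 115]]
tray change 3.229047619047619
```

```bash
python3 -c "
from bench import bot
print(bot.job_done())"
```

```text
the job is handed in; nothing more can be done
None
```

I handed the job in at about 13 s: both lumps are raked onto the bare floor of the tray, all clay is one deep, and the rake is released upright on the bench at about (0.55, 0.24). The rake's final stance was checked by image comparison, not a viewed picture.

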